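# Run one cycle of the guarded marking station on a union

## Task

Stand the threaded union upright (the same way up as now) in the middle of the station's narrow pedestal, slide the guard fully shut over it, then press the flat start button fully down for a moment and let it come up again. Afterwards slide the guard all the way back open, leaving the union standing on the pedestal. Do not press the start button while the guard is open, never press the mushroom-headed stop button, and leave the cap and the jar where they are.

Things in the scene. Friction and masses are not known exactly. Their poses are not given: they have to be found in the camera images.
- union: the part: black plastic threaded union, a round hollow piece 59 mm in outer diameter and 40 mm high, loose, standing on the bench on its narrower hollow foot (48 mm in diameter, 13 mm high); the 59 mm upper part is the one to grip; origin at the centre of its underside, z axis up
- seat (a point): centre of the flat top of the pedestal: an aluminium disc 50 mm in diameter on a narrower stem, 56 mm above the bench, on the dark steel base plate (110 x 245 x 12 mm). y axis: along the guard's rails from the pedestal to the open guard (roughly to the robot's left); x across the rails, away from the robot; z up
- guard_post (a point): centre of the top of the black round push post (14 mm in diameter, from 114 to 154 mm above the bench) in the middle of the sliding guard's roof. Guard: tunnel of aluminium with clear windows, 96 mm across, 90 mm along the rails, roof 110 mm above the bench, both ends open, inside 80 mm wide and 104 mm high. Axes as seat
- guard (a joint): travel of the guard in m: 0 fully open (its middle 125 mm from the pedestal axis along +y of seat), 0.125 fully shut (its middle over the pedestal); stays where it is left, about 2 N to push
- start_top (a point): centre of the top face of the start button: a flat black cylinder 30 mm in diameter, 56 mm above the bench when up, on a grey box 60 x 60 mm. z up. It goes down 8 mm against a spring of about 1 to 5 N
- start_button (a joint): travel of the start button in m: 0 up, 0.008 fully down
- stop_top (a point): centre of the top of the stop button: a black mushroom head 48 mm in diameter, 71 mm above the bench when up, on an equal grey box; its place and the start box's may be exchanged
- stop_button (a joint): travel of the stop button in m: 0 up, 0.008 fully down
- cap: bystander: black screw cap with a wide flange, 86 mm in diameter and 60 mm high, loose; origin at the centre of its underside
- jar: bystander: white jar with a blue lid, 63 mm in diameter, 53 mm high, loose; origin at the centre of its underside

How it is judged (in metres and radians):
On the way, in this order (a step that is already met when the one before it is completed fails the run):
1. the union stands upright on the pedestal, within 12 mm of its middle, let go (horizontal distance between union and seat below 0.012 m and z of union in the frame of seat between -0.004 and 0.004 m and angle between union's own z axis and vertical below 0.1 rad and contact force between the fingers and union below 0.2 N), for 0.2 s.
2. the guard is fully shut over the union (within 7 mm of its stop) (horizontal distance between union and seat below 0.012 m and z of union in the frame of seat between -0.004 and 0.004 m and value of joint guard above 0.118 m), for 0.1 s.
3. the start button is fully down (at least 6.8 mm of 8) with the guard shut (value of joint guard above 0.118 m and value of joint start_button above 0.0068 m), for 0.1 s.
4. the start button has come up again, guard still shut (value of joint guard above 0.118 m and value of joint start_button below 0.0015 m), for 0.1 s.
5. the guard is fully open again (within 12 mm of its stop) (value of joint guard below 0.012 m), for 0.1 s.
At the end, for the whole second after the job is handed in: the union stands upright (within 0.1 rad) and at rest on the pedestal, centred within 12 mm, the guard is open within 12 mm of its stop, and both buttons are up (horizontal distance between union and seat below 0.012 m and z of union in the frame of seat between -0.004 and 0.004 m and angle between union's own z axis and vertical below 0.1 rad and value of joint guard below 0.012 m and value of joint each of start_button, stop_button below 0.0015 m and linear speed of union below 0.02 m/s); the robot touches nothing.
It fails at once if the stop button is pressed (value of joint stop_button above 0.003 m).
It fails at once if the start button is pressed with the guard not shut (value of joint start_button above 0.004 m and value of joint guard below 0.115 m).
It fails at once if the cap is moved more than 20 mm (distance of cap from where it was at the start of the episode above 0.02 m).
It fails at once if the jar is moved more than 20 mm (distance of jar from where it was at the start of the episode above 0.02 m).
It also fails if it takes over 58 s, if anything falls off the work surface, if the arm or the gripper's body presses on something with over 40 N, if the wrist force passes 120 N, or if a joint passes its speed limit or range.

## Robot

A 7-joint arm with a two-finger parallel gripper is mounted at the origin on a cart in front of the work surface, level with it; the furniture and walls round the work are solid. World frame = base frame: x ahead of the robot, y to its left, z up, the work surface at z = 0. Lengths are in mm, angles in rad, forces in N, time in s.
With the tool pointing down it reaches from about 425 to 825 mm from the base axis. Payload 3.6 kg.
Tool frame: the origin (TCP) lies on the centre line of the jaws, within the pads' length; the fingertips stand 11 mm ahead of it and the grasp point (between the pads) lies 8 mm behind it (ctrl.tip_reach is the distance from the TCP to the fingertips, in mm); z points along the fingers, y is the line along which they close (so a half turn about z gives the same grasp; the last joint's range is limited). The gripper opens to 93 mm and grips with 3 to 60 N. Pads are 15 mm wide; open, the fingers measure 128 mm over their backs; the gripper's body (75 mm by 188 mm) begins 65 mm behind the grasp point.
Start: joints at [-1.268, 0.615, -0.013, 1.423, 0.008, 1.103, -0.04], TCP at [210.471, 614.951, 229.64] pointing down, gripper open.
Joint ranges: [-3.12, 3.12], [-0.3, 2.06], [-1.34, 1.32], [0.26, 2.42], [-1.36, 4.5], [0.01, 1.98], [-2.84, 2.84]. Speed limits (rad/s): [2.79, 2.79, 3.14, 3.14, 3.14, 3.14, 3.14].

## Interface

Orientations are given as a rotation vector (axis times angle).
In Python, from workcell import ctrl, read_camera gives the robot as it stands.
- The arm moves only by the tool move_arm, never from a script. Its argument "series" is a list of rows, each a list of 7 numbers: the turn, a rotation vector about the tool's x, y, z as a fraction of full scale, then the shift along the tool's x, y, z as a fraction of full scale, then the finger opening in mm, from 0 to 93. A call has 1 to 10 rows; each row shifts and turns the commanded pose from where the row before left it, along the tool's axes as they then stand; what a row does not reach is not made up. Full scale, the value 1, is 0.1 m for a shift and 45 degrees for a turn. A row lasts 1/12 s, in which the tool goes at most 41.7 mm and 7.16 degrees, less where a joint would pass 70% of its speed; a pose out of reach is approached as far as the arm can. A call with a number of a shift or a turn outside -1 to 1 is refused whole. A call with a gripper value outside its range is refused whole. The fingers move at their own pace and stop on an object; the grip force is fixed at half the most. Time passes only in rows, so rows that do not move let the fingers close. It gives the time, the measured TCP pose, the force, the opening and the grip force at its end, in the units of the state.
- ctrl.get_obs(): the state, without advancing time (a new reading comes with each control period).
- read_camera(name): name is "side" or "top"; returns a dict with "img" (384x512x3 uint8, red, green, blue), "depth" (384x512 float32, mm along the optical axis (not along the pixel's ray), 0 where there is no reading), "fx", "fy", "cx", "cy" (pixels), "dist_coeffs" ([k1, k2, p1, p2, k3] as OpenCV has them; the pictures are not rectified), "T" (4x4, takes a point from camera to world coordinates). Camera axes: x right, y down, z forward; pixel columns grow to the right and rows downward; lengths in mm; the calibration is good to about 2 mm. A picture is of the moment at which its call begins.
- ctrl.close_job(): hands the job in; it is judged then, once.
The state is a dict: "clock": time; "joint_positions": joint angles; "joint_vel": joint speeds; "tau": joint torques, N m; "tool_pos": TCP position; "ee_rot": TCP orientation; "contact_force": force on the tool from outside, world axes, zero at the start; "ft_torque": the same for the moment, N m; "gripper_width": opening from 0.0 (shut) to 1.0 (fully open); "finger_force": force on a finger pad.
Only numpy, scipy, OpenCV 4.12 (cv2) and the standard library are available. Lean on these libraries where they do the work, as an engineer would, in place of code of your own. Each camera call takes 0.05 s, during which the arm holds its last target. There are 200 camera calls.

## Working session

There is one attempt and no reset: what is moved stays moved. The work goes in short steps, Python scripts to look and compute and a tool call to move; the robot and the scene stay as the last step left them, time stands still between calls to the robot, and variables do not carry over. Pictures are saved under pics/ and viewed, at most 10 in all, crops included, and the job is handed in when it is done.

Besides the shell and the picture viewer there is one more tool, called after "Emit:" as name([rows], argument=value, ...), one row to a line, values as JSON. move_arm: Moves the arm, as the interface text tells. Shift numbers are shares of 0.1 m and turn numbers shares of 45 degrees, none past 1 either way. Its arguments: {"type":"object","properties":{"series":{"type":"array","items":{"type":"array","items":{"type":"number"}}}},"required":["series"]}

```bash
mkdir -p pics; ls; python3 - <<'E'
from workcell import ctrl, read_camera
import cv2, numpy as np, pickle
o=ctrl.get_obs(); print({k:np.round(v,3) for k,v in o.items()}, ctrl.tip_reach)
for n in("side","top"):
    c=read_camera(n); pickle.dump(c,open(n+".pkl","wb"))
    cv2.imwrite(f"pics/{n}0.png",c["img"][:,:,::-1])
    print(n,c["fx"],c["cx"],c["cy"],c["dist_coeffs"],np.round(c["T"],3).tolist(),(c["depth"]>0).mean())
E
```

```text
pics
{'clock': np.float64(0.0), 'joint_positions': array([-1.268,  0.616, -0.013,  1.425,  0.008,  1.103, -0.04 ]), 'joint_vel': array([-0.001, -0.001, -0.001, -0.001, -0.001, -0.001, -0.001]), 'tau': array([-0.0000e+00, -4.5893e+01,  2.0900e-01, -1.6575e+01, -6.1000e-02,
        2.0000e-02,  0.0000e+00]), 'tool_pos': array([210.22 , 614.262, 228.482]), 'ee_rot': array([-0.515, -3.099,  0.004]), 'contact_force': array([ 0.701,  0.18 , -0.119]), 'ft_torque': array([-0.038,  0.067,  0.002]), 'finger_force': np.float64(0.0), 'gripper_width': np.float64(0.998)} 11.0
side 360.70164611799873 259.7733308598202 190.64113162577627 [0.0287499 0.        0.        0.        0.       ] [[-0.999, 0.02, -0.041, 611.187], [0.045, 0.606, -0.795, 475.227], [0.009, -0.796, -0.606, 622.681], [0.0, 0.0, 0.0, 1.0]] 0.9960428873697916
top 498.2915292788554 262.4075954976521 193.86641689929485 [-0.12865137  0.          0.          0.          0.        ] [[0.016, -0.994, 0.107, 460.565], [-1.0, -0.017, -0.006, -185.652], [0.008, -0.107, -0.994, 1155.977], [0.0, 0.0, 0.0, 1.0]] 0.996124267578125
```

View pics/top0.png

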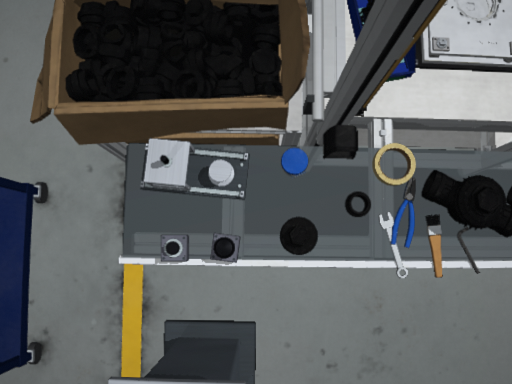

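View pics/side0.png

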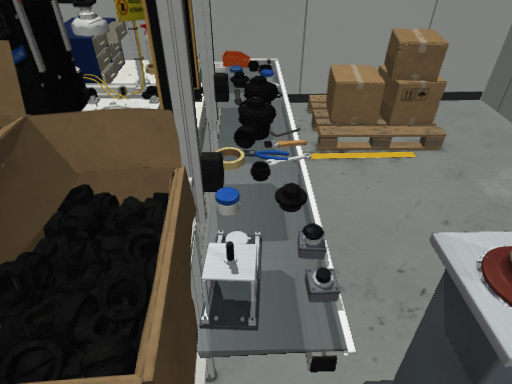

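Top view: guard at (167,163), pedestal at (221,172), buttons at (174,247) and (224,247), cap (299,235), jar (295,160), union ring (357,204). Side view: guard post (230,250), buttons (313,233) and (322,275), union (261,171). Next I enlarge the details.

```bash
python3 - <<'E'
import pickle,cv2,numpy as np
t=pickle.load(open("top.pkl","rb"))["img"];s=pickle.load(open("side.pkl","rb"))["img"]
a=cv2.resize(t[130:270,130:390],(780,420),interpolation=cv2.INTER_CUBIC)
b=cv2.resize(s[150:340,190:350],None,fx=3.1,fy=3.1,interpolation=cv2.INTER_CUBIC)
cv2.imwrite("pics/a.png",cv2.convertScaleAbs(a[:,:,::-1],alpha=1.6,beta=20));cv2.imwrite("pics/b.png",cv2.convertScaleAbs(b[:,:,::-1],alpha=1.6,beta=20))
E
```

```text
(no output)
```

View pics/a.png

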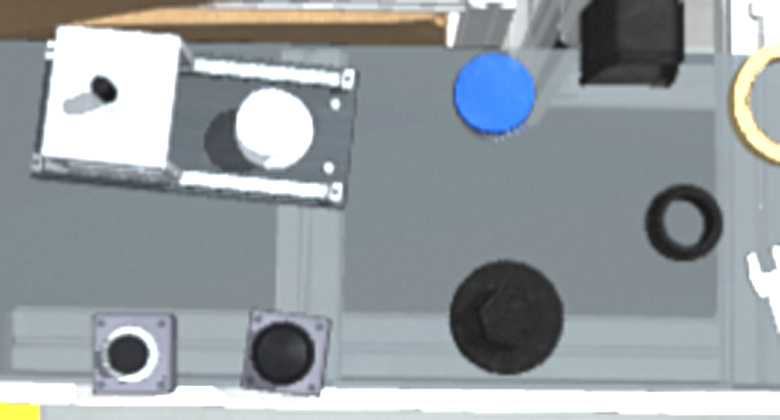

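View pics/b.png

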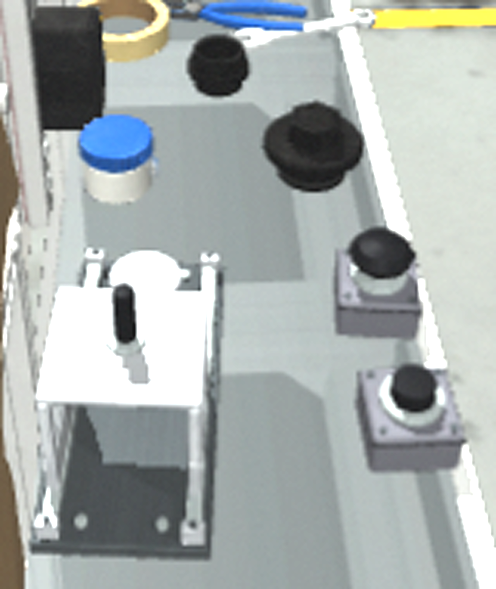

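The start button is the flat one with the light ring (top crop (128,353), side crop (414,388)). The mushroom stop button is at crop (283,352). The union ring is at crop (684,222), the disc at (274,128) and the post top at (104,89).

```bash
cat >h.py <<'E'
import cv2,numpy as np,pickle
def ray(c,p):
    K=np.array([[c["fx"],0,c["cx"]],[0,c["fy"],c["cy"]],[0,0,1]])
    u=cv2.undistortPoints(np.float64(p).reshape(1,1,2),K,np.float64(c["dist_coeffs"]))[0,0]
    return c["T"][:3,3],c["T"][:3,:3]@np.array([*u,1])
def plane(c,p,z):
    o,d=ray(c,p); return o+d*(z-o[2])/d[2]
def tri(c1,p1,c2,p2):
    o1,d1=ray(c1,p1);o2,d2=ray(c2,p2)
    s=np.linalg.lstsq(np.c_[d1,-d2],o2-o1,rcond=None)[0]
    a,b=o1+s[0]*d1,o2+s[1]*d2
    return (a+b)/2,np.linalg.norm(a-b)
def proj(c,P):
    q=np.linalg.inv(c["T"])@np.array([*P,1]); K=np.array([[c["fx"],0,c["cx"]],[0,c["fy"],c["cy"]],[0,0,1]])
    return cv2.projectPoints(q[:3].reshape(1,1,3),np.zeros(3),np.zeros(3),K,np.float64(c["dist_coeffs"]))[0].ravel()
def blob(c,box,f,hull=True):
    x0,y0,x1,y1=box; im=cv2.resize(c["img"][y0:y1,x0:x1],None,fx=4,fy=4,interpolation=cv2.INTER_CUBIC).astype(int)
    m=f(im).astype(np.uint8)
    cs,_=cv2.findContours(m,cv2.RETR_EXTERNAL,cv2.CHAIN_APPROX_NONE)
    k=max(cs,key=cv2.contourArea); k=cv2.convexHull(k) if hull else k
    (cx,cy),ax,an=cv2.fitEllipse(k)
    bx=np.array(cv2.boundingRect(k))/4
    g=lambda v:(v+.5)/4-.5
    return np.array([g(cx)+x0,g(cy)+y0]),np.array(ax)/4,an,bx+[x0,y0,0,0]
dark=lambda t:(lambda im:im.max(2)<t)
lite=lambda t:(lambda im:im.min(2)>t)
E
python3 - <<'E'
from h import *
T=pickle.load(open("top.pkl","rb"));S=pickle.load(open("side.pkl","rb"))
np.set_printoptions(precision=1,suppress=True)
W={}
for n,c,box,f,z in [("union",T,(340,186,376,222),dark(60),40),("disc",T,(203,155,239,190),lite(190),56),("start",T,(165,238,182,257),dark(60),56),("stop",T,(211,233,239,260),dark(48),65),
  ("post",T,(155,150,178,168),dark(70),None),("cap",T,(275,210,325,260),dark(60),20),("jar",T,(278,144,312,178),lambda i:i[:,:,2]-i[:,:,0]>60,53),
  ("union",S,(246,158,273,184),dark(60),None),("start",S,(312,264,334,284),dark(60),None),("disc",S,(222,228,250,244),lite(195),56),("post",S,(222,238,236,264),dark(70),None)]:
    b=blob(c,box,f);print(n,"T" if c is T else "S",b[0],b[1],b[3],plane(c,b[0],z) if z else "")
    d=c["depth"][int(b[0][1]),int(b[0][0])];o,r=ray(c,b[0]);print("   depth pt",o+r*d)
E
```

```text
union T [357.4 203.9] [26.3 26.5] [344.8 191.2  26.2  26. ] [ 562.  -407.4   40. ]
   depth pt [ 565.7 -415.6   -1.3]
disc T [231.7 173.8] [2.6 8.1] [230.8 170.2   2.8   8. ] [ 623.2 -123.1   56. ]
   depth pt [ 629.  -120.8   17.1]
start T [172.1 247.7] [12.6 13.4] [166.  241.8  13.2  13. ] [456.7   5.   56. ]
   depth pt [456.7   5.   56.1]
stop T [223.5 247.5] [20.8 21.5] [213.2 237.5  21.5  21. ] [ 459.4 -109.2   65. ]
   depth pt [ 459.4 -109.7   71.7]
post T [164.2 159.5] [6.8 9.5] [160.8 155.8   8.    8.5] 
   depth pt [636.4  10.9 152.2]
cap T [298.3 235.3] [38.3 38.5] [279.8 216.5  38.2  38.5] [ 489.8 -275.7   20. ]
   depth pt [ 488.8 -272.7   58.5]
jar T [294.3 160.6] [26.6 26.9] [281.5 147.8  26.8  26.8] [ 656.  -262.6   53. ]
   depth pt [ 656.1 -262.7   52.4]
union S [260.  170.8] [19.8 20.6] [250.5 161.2  20.   20. ] 
   depth pt [ 566.9 -385.8   38.1]
start S [323.1 274.9] [14.9 16.2] [316.  267.5  15.   15.8] 
   depth pt [459.3  10.4  54.1]
disc S [236.4 237.7] [12.7 21.3] [226.5 231.5  20.2  12.5] [632.2 -98.1  56. ]
   depth pt [632.2 -97.2  56.9]
post S [229.8 251.1] [ 7.7 21. ] [226.5 241.8   7.5  19.2] 
   depth pt [640.8  21.  140.4]
```

```bash
cat >>h.py <<'E'
def cloud(c):
    h,w=c["depth"].shape; g=np.stack(np.meshgrid(np.arange(w),np.arange(h)),-1).reshape(-1,1,2).astype(float)
    K=np.array([[c["fx"],0,c["cx"]],[0,c["fy"],c["cy"]],[0,0,1]])
    u=cv2.undistortPoints(g,K,np.float64(c["dist_coeffs"]))[:,0]
    P=np.c_[u,np.ones(len(u))]*c["depth"].reshape(-1,1)
    return P@c["T"][:3,:3].T+c["T"][:3,3]
def near(P,c,r,z0,z1):
    q=P[(np.hypot(*(P[:,:2]-c).T)<r)&(P[:,2]>z0)&(P[:,2]<z1)]
    (x,y),(a,b),an=cv2.minAreaRect(q[:,:2].astype(np.float32)); e=cv2.minEnclosingCircle(q[:,:2].astype(np.float32))
    return len(q),np.array([x,y]),np.array([a,b,an]),np.r_[e[0],e[1]],q[:,2].mean()
E
python3 - <<'E'
from h import *
T=pickle.load(open("top.pkl","rb"));S=pickle.load(open("side.pkl","rb"))
np.set_printoptions(precision=1,suppress=True)
for n,c in(("T",T),("S",S)):
    P=cloud(c)
    for a in [("union",(565,-405),45,33,48),("disc",(630,-105),40,48,64),("start",(457,6),25,50,62),("stop",(459,-109),35,58,80),("roof",(640,15),90,104,118),("post",(636,15),30,135,160),("gantry",(636,-60),150,160,600)]:
        try: print(n,a[0],*near(P,*a[1:]))
        except Exception as e: print(n,a[0],"none")
for n,bt,bs,f in [("union",0,0,0)]: pass
u=tri(T,[357.4,203.9],S,blob(S,(246,158,273,184),dark(60))[0]);print(u)
print("start",tri(T,[172.1,247.7],S,[323.1,272.6]))
d=blob(T,(203,155,239,190),lite(215));print(d[0],d[1],d[3],plane(T,d[0],56), tri(T,d[0],S,[236.4,237.7]))
E
```

```text
T union 166 [ 564.4 -412.2] [48.2 48.7 45. ] [ 564.4 -411.2   25.6] 37.76635102401184
T disc 391 [631.9 -95.3] [49.9 47.6  2.5] [631.9 -95.6  25.1] 54.69794113824841
T start 135 [457.1   5.6] [28.7 26.4  0.2] [457.4   6.2  14.9] 54.723119250675936
T stop 359 [ 459.4 -109.9] [45.9 44.1  1.3] [ 460.2 -109.6   23.7] 66.37805103323612
T roof 1742 [640.3  14.3] [89.5 95.4 85. ] [640.1  13.5  63.9] 109.10481286295612
T post 39 [639.   14.3] [11.9 11.1 35.9] [638.2  14.2   6.7] 149.89097050704447
T gantry 6 [762.5 -70. ] [ 6.5 57.9  6. ] [764.1 -69.8  29. ] 160.59426832138487
S union 109 [ 565.7 -411.7] [52.1 47.1 87.9] [ 566.6 -411.1   26.8] 37.679702940036364
S disc 228 [ 632.2 -101.8] [38.3 49.2 83.3] [632.6 -96.8  25.2] 56.02958196463374
S start 157 [459.8   5.9] [27.6 29.5 22.1] [458.7   6.   15.5] 55.875591210047915
S stop 257 [ 463.6 -107.3] [41.4 45.6 50. ] [ 462.2 -108.3   23.3] 66.91460816418893
S roof 1813 [641.9  14.7] [91.6 95.8 85.2] [642.1  14.6  65. ] 110.25841258751731
S post 84 [641.2  15.1] [13.8 12.1 50. ] [641.9  14.9   7.3] 147.42845295851362
S gantry 1 [763.1   5.3] [0. 0. 0.] [763.1   5.3   0. ] 160.0040044052182
(array([ 564.6, -411.5,   20.5]), np.float64(1.862635243501199))
start (array([457.4,   5. ,  54.3]), np.float64(1.5672703333690843))Traceback (most recent call last):
  File "<stdin>", line 12, in <module>
  File "h.py", line 20, in blob
    k=max(cs,key=cv2.contourArea); k=cv2.convexHull(k) if hull else k
ValueError: max() iterable argument is empty
```

```bash
python3 - <<'E'
from h import *
P=np.r_[cloud(pickle.load(open("top.pkl","rb"))),cloud(pickle.load(open("side.pkl","rb")))]
print("max z per 50mm cell; rows x, cols y 100..-550")
ys=range(150,-551,-50);print("      ",list(ys))
for x in range(400,900,50):
    r=[]
    for y in ys:
        q=P[(abs(P[:,0]-x)<25)&(abs(P[:,1]-y)<25)&(P[:,2]<1100)]
        r.append(int(np.percentile(q[:,2],98)) if len(q) else -99)
    print(x,r)
o=None
from workcell import ctrl
from scipy.spatial.transform import Rotation as R
o=ctrl.get_obs();print(np.round(R.from_rotvec(o["ee_rot"]).as_matrix(),3))
E
```

```text
max z per 50mm cell; rows x, cols y 100..-550
       [150, 100, 50, 0, -50, -100, -150, -200, -250, -300, -350, -400, -450, -500, -550]
400 [4, 4, 4, 4, 3, 4, 5, 4, 3, 4, 3, 5, 3, 10, 9]
450 [3, 2, 37, 57, 3, 71, 67, 4, 56, 57, 3, 3, 3, 9, 8]
500 [1, 1, 35, 40, 2, 67, 36, 2, 60, 60, 2, 2, 6, 12, 13]
550 [2, 2, 2, 2, 2, 2, 3, 2, 37, 36, 2, 40, 40, 12, 13]
600 [2, 25, 111, 112, 109, 57, 25, 3, 3, 3, 3, 40, 37, 26, 72]
650 [2, 13, 112, 153, 111, 58, 25, 3, 55, 55, 103, 100, 26, 23, 26]
700 [127, 98, 111, 111, 110, 21, 24, 3, 54, 52, 107, 107, 26, 26, 26]
750 [159, 159, 158, 158, 158, 157, 157, 156, 279, 68, 647, 653, -4, -4, -12]
800 [143, 165, 153, 113, 127, 139, 126, 153, 287, 69, 538, 549, 473, 2, 2]
850 [160, 160, 141, 132, 148, 152, 147, 167, 290, 69, 54, -99, 3, 41, 31]
[[-0.946  0.324 -0.001]
 [ 0.324  0.946 -0.002]
 [-0.    -0.002 -1.   ]]
```

Emit:
move_arm([
  [0,0,-0.155,0,0,0,93],
  [0,0,-0.155,0,0,0,93],
  [0,0,0,-0.23,-0.28,0,93],
  [0,0,0,-0.23,-0.28,0,93],
  [0,0,0,-0.23,-0.28,0,93],
  [0,0,0,-0.23,-0.28,0,93],
  [0,0,0,-0.23,-0.28,0,93],
  [0,0,0,-0.23,-0.28,0,93],
  [0,0,0,-0.23,-0.28,0,93],
  [0,0,0,-0.23,-0.28,0,93],
])

```text
clock: 0.93
tool_pos: [375.0, 374.1, 229.4]
ee_rot: [-0.135, -3.138, 0.001]
contact_force: [0.3, 0.3, 0.4]
gripper_width: 1.001
finger_force: 0.0
```

Emit:
move_arm([
  [0,0,0,-0.115,-0.341,0,93],
  [0,0,0,-0.115,-0.341,0,93],
  [0,0,0,-0.115,-0.341,0,93],
  [0,0,0,-0.115,-0.341,0,93],
  [0,0,0,-0.115,-0.341,0,93],
  [0,0,0,-0.115,-0.341,0,93],
  [0,0,0,-0.115,-0.341,0,93],
  [0,0,0,-0.115,-0.341,0,93],
  [0,0,0,-0.115,-0.341,0,93],
  [0,0,0,-0.115,-0.341,0,93],
])

```text
clock: 1.77
tool_pos: [459.5, 24.5, 229.5]
ee_rot: [-0.135, -3.138, 0.0]
contact_force: [0.9, 0.5, 0.2]
gripper_width: 1.004
finger_force: 0.0
```

Emit:
move_arm([
  [0,0,0,-0.115,-0.341,0,93],
  [0,0,0,-0.115,-0.341,0,93],
  [0,0,0,-0.115,-0.341,0,93],
  [0,0,0,-0.115,-0.341,0,93],
  [0,0,0,-0.115,-0.341,0,93],
  [0,0,0,-0.115,-0.341,0,93],
  [0,0,0,-0.115,-0.341,0,93],
  [0,0,0,-0.115,-0.341,0,93],
  [0,0,0,-0.115,-0.341,0,93],
  [0,0,0,0,0,0,93],
])

```text
clock: 2.6
tool_pos: [534.9, -298.0, 228.7]
ee_rot: [-0.152, -3.137, 0.011]
contact_force: [0.0, -1.4, -0.3]
gripper_width: 1.001
finger_force: 0.0
```

Emit:
move_arm([
  [0,0,0,-0.1,-0.275,0,93],
  [0,0,0,-0.1,-0.275,0,93],
  [0,0,0,-0.1,-0.275,0,93],
  [0,0,0,-0.1,-0.275,0,93],
  [0,0,0,0,0,0.3,93],
  [0,0,0,0,0,0.3,93],
  [0,0,0,0,0,0.3,93],
  [0,0,0,0,0,0,93],
  [0,0,0,0,0,0,93],
])

```text
clock: 3.35
tool_pos: [565.7, -400.3, 137.8]
ee_rot: [-0.135, -3.134, -0.004]
contact_force: [-0.2, -0.9, 1.9]
gripper_width: 1.003
finger_force: 0.0
```

Emit:
move_arm([
  [0,0,0,0,-0.112,0,93],
  [0,0,0,0,0,0.25,93],
  [0,0,0,0,0,0.25,93],
  [0,0,0,0,0,0,93],
  [0,0,0,0,0,0,93],
])

```text
clock: 3.77
tool_pos: [565.9, -413.5, 90.8]
ee_rot: [0.136, 3.138, -0.001]
contact_force: [0.7, -0.1, 0.4]
gripper_width: 0.996
finger_force: 0.0
```

```bash
python3 - <<'E'
from workcell import read_camera
from h import *
out=[]
for n,cx,cy in(("top",357,204),("side",261,171)):
    c=read_camera(n);pickle.dump(c,open(n+"1.pkl","wb"));out.append(cv2.resize(c["img"][cy-40:cy+40,cx-40:cx+40],(400,400),interpolation=cv2.INTER_CUBIC))
cv2.imwrite("pics/g.png",cv2.convertScaleAbs(np.hstack(out)[:,:,::-1],alpha=1.6,beta=20))
E
```

```text
(no output)
```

View pics/g.png

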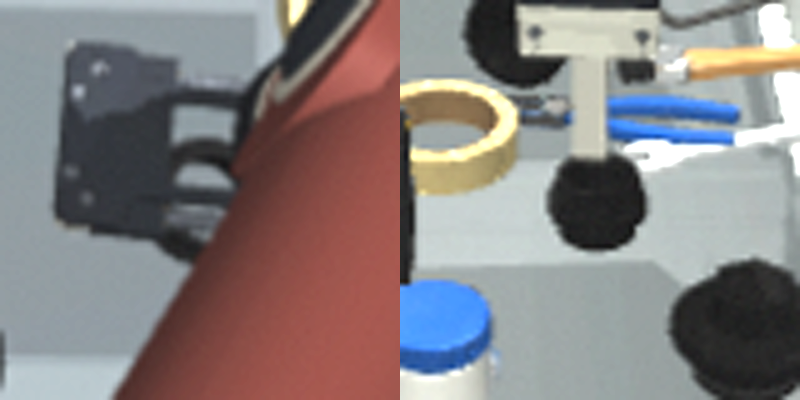

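The side half shows the near finger (590,110) lined up over the union (597,200), with nothing in the way. I descend and grip.

Emit:
move_arm([
  [0,0,0,0,0.01,0.25,93],
  [0,0,0,0,0.01,0.25,93],
  [0,0,0,0,0,0.17,93],
  [0,0,0,0,0,0,93],
  [0,0,0,0,0,0,93],
  [0,0,0,0,0,0,40],
  [0,0,0,0,0,0,40],
  [0,0,0,0,0,0,40],
  [0,0,0,0,0,0,40],
  [0,0,0,0,0,0,40],
])

```text
clock: 4.7
tool_pos: [566.2, -410.9, 23.5]
ee_rot: [0.135, 3.138, -0.001]
contact_force: [0.5, -0.3, -0.4]
gripper_width: 0.69
finger_force: 0.0
```

Emit:
move_arm([
  [0,0,0,0,0,0,40],
  [0,0,0,0,0,0,40],
  [0,0,0,0,0,0,40],
  [0,0,0,0,0,0,40],
])

```text
clock: 5.03
tool_pos: [566.1, -411.0, 23.2]
ee_rot: [0.136, 3.138, -0.001]
contact_force: [-1.1, -0.8, 2.8]
gripper_width: 0.617
finger_force: 30.0
```

Emit:
move_arm([
  [0,0,0,0,0,-0.1,40],
  [0,0,0,0,0,-0.3,40],
  [0,0,0,0,0,-0.35,40],
  [0,0,0,0,0,-0.35,40],
  [0,0,0,0,0,-0.35,40],
  [0,0,0,0,0.15,0,40],
  [0,0,0,0,0.25,0,40],
  [0,0,0,0,0.25,0,40],
  [0,0,0,0,0.25,0,40],
  [0,0,0,0,0.25,0,40],
])

```text
clock: 5.87
tool_pos: [575.6, -294.5, 167.9]
ee_rot: [-0.136, -3.138, -0.001]
contact_force: [0.3, -0.1, -0.9]
gripper_width: 0.617
finger_force: 30.0
```

Emit:
move_arm([
  [0,0,0,-0.06,0.25,0,40],
  [0,0,0,-0.06,0.25,0,40],
  [0,0,0,-0.06,0.25,0,40],
  [0,0,0,-0.06,0.25,0,40],
  [0,0,0,-0.06,0.25,0,40],
  [0,0,0,-0.06,0.25,0,40],
  [0,0,0,-0.02,0.15,0,40],
  [0,0,0,0,0,0,40],
  [0,0,0,0,0,0,40],
  [0,0,0,0,0,0,40],
])

```text
clock: 6.7
tool_pos: [627.0, -137.7, 167.7]
ee_rot: [-0.14, -3.138, 0.004]
contact_force: [-0.2, -0.2, -0.4]
gripper_width: 0.618
finger_force: 30.0
```

```bash
python3 - <<'E'
from workcell import read_camera,ctrl
from h import *
o=ctrl.get_obs();t=o["tool_pos"];print(t,o["ee_rot"],o["gripper_width"],o["finger_force"])
c=read_camera("side");pickle.dump(c,open("side2.pkl","wb"))
cv2.imwrite("pics/p.png",cv2.convertScaleAbs(cv2.resize(c["img"][130:330,180:340],None,fx=3,fy=3,interpolation=cv2.INTER_CUBIC)[:,:,::-1],alpha=1.6,beta=20))
print("axis bottom/top px:",proj(c,t-[0,0,23]),proj(c,t+[0,0,17]),"seat px",proj(c,[632,-96,56]))
E
```

```text
[ 627.00275763 -137.69658108  167.7219553 ] [-0.13976143 -3.13762937  0.00383706] 0.6183721453046611 29.999661256572743
axis bottom/top px: [237.75509068 194.99217188] [237.21122117 179.86096216] seat px [236.54233178 238.36238588]
```

View pics/p.png

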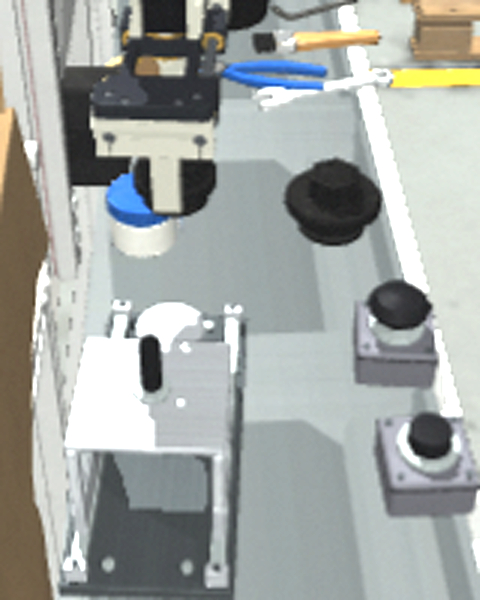

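The side crop shows the union held level at (175,185), about 1 px from the TCP axis. The pedestal is at (170,325), the guard at (150,400), and the cap and jar have not moved.

Emit:
move_arm([
  [0,0,0,-0.01,0.21,0,40],
  [0,0,0,-0.014,0.21,0,40],
  [0,0,0,0,0,0,40],
  [0,0,0,0,0,0.25,40],
  [0,0,0,0,0,0.25,40],
  [0,0,0,0,0,0.25,40],
  [0,0,0,0,0,0.05,40],
  [0,0,0,0,0,0,40],
  [0,0,0,0,0,0,40],
  [0,0,0,0,0,0,40],
])

```text
clock: 7.58
tool_pos: [635.1, -94.4, 89.5]
ee_rot: [0.137, 3.135, -0.001]
contact_force: [0.1, 0.2, -0.6]
gripper_width: 0.622
finger_force: 30.0
```

Emit:
move_arm([
  [0,0,0,0.02,-0.018,0.03,40],
  [0,0,0,0,0,0.03,40],
  [0,0,0,0,0,0.02,40],
  [0,0,0,0,0,0,40],
  [0,0,0,0,0,0,40],
  [0,0,0,0,0,0,40],
])

```text
clock: 8.08
tool_pos: [631.9, -94.8, 79.7]
ee_rot: [0.135, 3.139, -0.0]
contact_force: [-0.7, 0.5, -0.6]
gripper_width: 0.622
finger_force: 30.0
```

Now down in small steps until it touches.

Emit:
move_arm([
  [0,0,0,0,-0.01,0.01,40],
  [0,0,0,0,0,0,40],
  [0,0,0,0,0,0,40],
])

```text
clock: 8.33
tool_pos: [632.0, -95.2, 79.2]
ee_rot: [0.135, 3.138, 0.001]
contact_force: [0.1, 1.4, 3.0]
gripper_width: 0.622
finger_force: 30.0
```

Emit:
move_arm([
  [0,0,0,0,0,0.01,40],
  [0,0,0,0,0,0,40],
  [0,0,0,0,0,0,40],
])

```text
clock: 8.58
tool_pos: [632.1, -95.3, 79.1]
ee_rot: [0.135, 3.138, 0.001]
contact_force: [-1.9, 1.4, 7.6]
gripper_width: 0.618
finger_force: 30.0
```

Contact is confirmed at 7.6 N. I open to 75 mm so the fingers stay clear of the guard, then go straight up.

Emit:
move_arm([
  [0,0,0,0,0,0,75],
  [0,0,0,0,0,0,75],
  [0,0,0,0,0,0,75],
  [0,0,0,0,0,0,75],
  [0,0,0,0,0,0,75],
  [0,0,0,0,0,0,75],
  [0,0,0,0,0,-0.1,75],
  [0,0,0,0,0,-0.2,75],
  [0,0,0,0,0,-0.3,75],
  [0,0,0,0,0,-0.3,75],
])

```text
clock: 9.42
tool_pos: [631.1, -95.9, 168.6]
ee_rot: [-0.136, -3.137, 0.0]
contact_force: [0.0, 0.2, 0.3]
gripper_width: 0.805
finger_force: 0.0
```

Emit:
move_arm([
  [0,0,0,0,0,-0.3,0],
  [0,0,0,0,0,-0.1,0],
  [0,0,0,0,0.3,0,0],
  [0,0,0,0,0.3,0,0],
  [0,0,0,0,0.3,0,0],
  [0,0,0,0,0.3,0,0],
  [0,0,0,0,0.3,0,0],
  [0,0,0,0,0,0,0],
  [0,0,0,0,0,0,0],
])

```text
clock: 10.17
tool_pos: [644.2, 56.7, 207.2]
ee_rot: [-0.127, -3.138, -0.002]
contact_force: [0.3, -0.3, 0.9]
gripper_width: 0.208
finger_force: 0.0
```

```bash
python3 - <<'E'
from workcell import read_camera,ctrl
from h import *
np.set_printoptions(precision=1,suppress=True)
o=ctrl.get_obs();print(o["tool_pos"],o["ee_rot"],o["gripper_width"])
for n in("side","top"):
    c=read_camera(n);pickle.dump(c,open(n+"3.pkl","wb"));P=cloud(c)
    for a in [("union",(632,-96),45,85,103),("roof",(641,14),75,104,118),("post",(641,15),20,135,158)]:
        try:print(n,a[0],*near(P,*a[1:]))
        except Exception:print(n,a[0],"none")
    if n=="side":cv2.imwrite("pics/q.png",cv2.convertScaleAbs(cv2.resize(c["img"][130:330,180:340],None,fx=3,fy=3,interpolation=cv2.INTER_CUBIC)[:,:,::-1],alpha=1.6,beta=20))
E
```

```text
[644.2  56.7 207.2] [-0.1 -3.1 -0. ] 0.20810339670890757
side union 76 [612.9 -92.1] [41.5 13.  89.7] [618.1 -92.1  20.8] 92.79162064738144
side roof 1694 [642.   15.3] [89.9 96.1 85.7] [642.2  14.7  64.5] 110.23699059003654
side post 31 [640.9  18.7] [13.2  6.5 10.2] [641.5  15.6   6.6] 141.92833047045252
top union 206 [630.2 -95.3] [50.8 49.4 46.9] [630.  -94.8  26. ] 93.65954415314705
top roof 1244 [640.2  14.3] [89.4 94.8 85. ] [640.   14.3  63.8] 108.92735372874166
top post 0 [0. 0.] [0. 0. 0.] [0. 0. 0.] nanh.py:36: RuntimeWarning: Mean of empty slice.
  return len(q),np.array([x,y]),np.array([a,b,an]),np.r_[e[0],e[1]],q[:,2].mean()
  ret = ret.dtype.type(ret / rcount)
```

View pics/q.png

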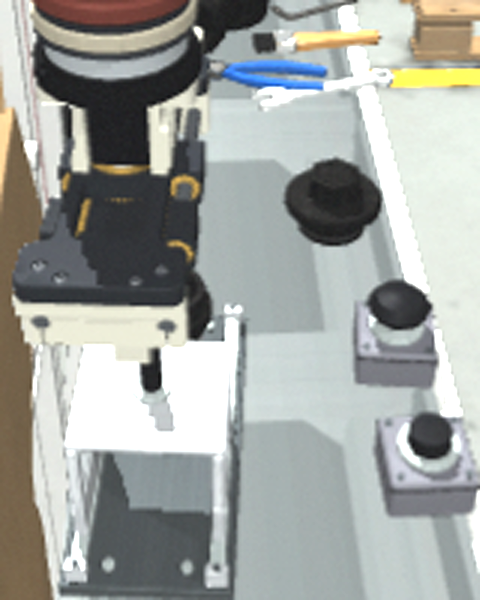

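The union stands on the pedestal about 2 mm from centre. The closed fingers are on the +y side of the post (150,370). I move back a little, go down beside the post and push it shut.

Emit:
move_arm([
  [0,0,0,0,0.2,0,0],
  [0,0,0,0,0,0,0],
  [0,0,0,0,0,0.25,0],
  [0,0,0,0,0,0.25,0],
  [0,0,0,0,0,0.17,0],
  [0,0,0,0,0,0,0],
  [0,0,0,0,0,0,0],
])

```text
clock: 10.85
tool_pos: [645.9, 71.6, 140.0]
ee_rot: [-0.138, -3.137, 0.002]
contact_force: [1.2, -0.4, 0.7]
gripper_width: 0.007
finger_force: 0.0
```

Emit:
move_arm([
  [0,0,0,0,-0.1,0,0],
  [0,0,0,0,-0.1,0,0],
  [0,0,0,0,-0.12,0,0],
  [0,0,0,0,-0.12,0,0],
  [0,0,0,0,-0.12,0,0],
  [0,0,0,0,-0.12,0,0],
  [0,0,0,0,-0.12,0,0],
  [0,0,0,0,-0.12,0,0],
  [0,0,0,0,-0.1,0,0],
  [0,0,0,0,-0.1,0,0],
])

```text
clock: 11.68
tool_pos: [636.7, -39.4, 140.7]
ee_rot: [0.136, 3.138, -0.0]
contact_force: [0.2, 2.7, 0.6]
gripper_width: 0.004
finger_force: 1.2
```

Emit:
move_arm([
  [0,0,0,0,-0.1,0,0],
  [0,0,0,0,-0.1,0,0],
  [0,0,0,0,-0.06,0,0],
  [0,0,0,0,-0.04,0,0],
  [0,0,0,0,0,0,0],
  [0,0,0,0,0,0,0],
])

```text
clock: 12.18
tool_pos: [633.1, -68.8, 140.0]
ee_rot: [-0.136, -3.136, 0.002]
contact_force: [-0.3, 0.2, 0.2]
gripper_width: 0.005
finger_force: 0.0
```

Emit:
move_arm([
  [0,0,0,0,-0.03,0,0],
  [0,0,0,0,0,0,0],
  [0,0,0,0,0,0,0],
])

```text
clock: 12.43
tool_pos: [633.4, -70.9, 140.3]
ee_rot: [-0.135, -3.138, 0.0]
contact_force: [0.5, -0.1, 0.0]
gripper_width: 0.003
finger_force: 0.0
```

Emit:
move_arm([
  [0,0,0,0,-0.03,0,0],
  [0,0,0,0,0,0,0],
  [0,0,0,0,0,0,0],
])

```text
clock: 12.68
tool_pos: [633.3, -73.4, 140.4]
ee_rot: [-0.135, -3.138, -0.001]
contact_force: [-0.7, 1.3, -0.5]
gripper_width: 0.007
finger_force: 0.7
```

Emit:
move_arm([
  [0,0,0,0,-0.03,0,0],
  [0,0,0,0,0,0,0],
  [0,0,0,0,0,0,0],
])

```text
clock: 12.93
tool_pos: [633.3, -73.6, 140.4]
ee_rot: [-0.132, -3.138, -0.007]
contact_force: [-0.8, 5.2, -0.2]
gripper_width: 0.01
finger_force: 2.6
```

Emit:
move_arm([
  [0,0,0,0,-0.02,0,0],
  [0,0,0,0,0,0,0],
  [0,0,0,0,0,0,0],
])

```text
clock: 13.18
tool_pos: [633.2, -73.6, 140.5]
ee_rot: [-0.13, -3.138, -0.011]
contact_force: [-0.3, 6.3, -0.7]
gripper_width: 0.007
finger_force: 3.6
```

The guard is against its stop: force rises with no travel. I back off, go up, and check from the camera on the way to the button.

Emit:
move_arm([
  [0,0,0,0,0.15,0,0],
  [0,0,0,0,0,-0.3,0],
  [0,0,0,0,0,-0.3,0],
  [0,0,0,0.3,0.1,0,0],
  [0,0,0,0.3,0.15,0,0],
  [0,0,0,0.3,0.15,0,0],
  [0,0,0,0.3,0.1,0,0],
  [0,0,0,0.3,0.1,0,0],
  [0,0,0,0,0,0,0],
  [0,0,0,0,0,0,0],
])

```text
clock: 14.02
tool_pos: [489.4, 8.9, 201.3]
ee_rot: [0.133, 3.138, -0.001]
contact_force: [1.0, 0.0, -0.4]
gripper_width: 0.006
finger_force: 0.0
```

```bash
python3 - <<'E'
from workcell import read_camera,ctrl
from h import *
np.set_printoptions(precision=1,suppress=True)
o=ctrl.get_obs();print(o["tool_pos"],o["ee_rot"])
for n in("side","top"):
    c=read_camera(n);P=cloud(c)
    for a in [("roof",(632,-96),75,104,118),("post",(632,-96),20,135,158),("start",(458,5.5),25,50,62),("union",(632,-96),30,85,101)]:
        try:print(n,a[0],*near(P,*a[1:]))
        except Exception:print(n,a[0],"none")
E
```

```text
[489.4   8.9 201.3] [ 0.1  3.1 -0. ]
side roof 1271 [632.9 -95.1] [92.6 95.9 85. ] [633.3 -94.9  63.8] 110.02097342031618
side post 69 [632.7 -94.2] [12.5 13.1 30.4] [632.9 -94.1   6.8] 146.8071553321277
side start 159 [459.4   6. ] [28.  29.1 27.5] [458.5   6.6  15.7] 55.69662868506394
side union 7 [633.1 -69.8] [ 1.  14.7 88.6] [633.1 -70.3   7.3] 85.93760834337164
top roof 1808 [631.9 -95.4] [90.7 96.6 85.4] [631.4 -96.2  64.4] 109.09220567588748
top post 43 [630.7 -95.8] [12.2 12.7 86.5] [631.4 -95.2   7.1] 150.64075410106864
top start 48 [448.3   6.3] [11.  25.5  1.2] [452.7   6.4  12.8] 54.611976811571346
top union 0 [0. 0.] [0. 0. 0.] [0. 0. 0.] nanh.py:36: RuntimeWarning: Mean of empty slice.
  return len(q),np.array([x,y]),np.array([a,b,an]),np.r_[e[0],e[1]],q[:,2].mean()
  ret = ret.dtype.type(ret / rcount)
```

Emit:
move_arm([
  [0,0,0,0.31,-0.057,0,0],
  [0,0,0,0,0,0.3,0],
  [0,0,0,0,0,0.3,0],
  [0,0,0,0,0,0.3,0],
  [0,0,0,0,0,0.3,0],
  [0,0,0,0,0,0,0],
  [0,0,0,0,0,0,0],
  [0,0,0,0,0,0,0],
])

```text
clock: 14.78
tool_pos: [460.5, 5.1, 81.5]
ee_rot: [0.137, 3.136, -0.0]
contact_force: [-0.2, -0.9, 0.1]
gripper_width: 0.004
finger_force: 0.0
```

Emit:
move_arm([
  [0,0,0,0.02,0,0.08,0],
  [0,0,0,0,0,0.05,0],
  [0,0,0,0,0,0.05,0],
  [0,0,0,0,0,0.03,0],
  [0,0,0,0,0,0.01,0],
  [0,0,0,0,0,0,0],
  [0,0,0,0,0,0,0],
])

```text
clock: 15.37
tool_pos: [457.6, 5.8, 59.3]
ee_rot: [0.135, 3.137, 0.0]
contact_force: [0.4, 0.1, 4.3]
gripper_width: 0.005
finger_force: 2.6
```

Emit:
move_arm([
  [0,0,0,0,0,0.01,0],
  [0,0,0,0,0,0.01,0],
  [0,0,0,0,0,0,0],
])

```text
clock: 15.62
tool_pos: [457.7, 5.8, 59.0]
ee_rot: [0.136, 3.136, 0.001]
contact_force: [-3.3, -0.4, 21.4]
gripper_width: 0.007
finger_force: 10.3
```

Emit:
move_arm([
  [0,0,0,0,0,0,0],
  [0,0,0,0,0,-0.1,0],
  [0,0,0,0,0,-0.3,0],
  [0,0,0,0,0,-0.3,0],
  [0,0,0,0,0,-0.35,0],
  [0,0,0,0,0,-0.35,0],
  [0,0,0,0,0,0,0],
  [0,0,0,0,0,0,0],
])

```text
clock: 16.28
tool_pos: [457.8, 6.0, 198.3]
ee_rot: [0.135, 3.134, 0.001]
contact_force: [-0.5, -1.1, -1.8]
gripper_width: 0.005
finger_force: 0.0
```

Emit:
move_arm([
  [0,0,0,-0.26,-0.18,0,0],
  [0,0,0,-0.26,-0.18,0,0],
  [0,0,0,-0.26,-0.18,0,0],
  [0,0,0,-0.26,-0.18,0,0],
  [0,0,0,-0.26,-0.18,0,0],
  [0,0,0,-0.26,-0.18,0,0],
  [0,0,0,-0.26,-0.18,0,0],
  [0,0,0,0,0,0,0],
  [0,0,0,0,0,0,0],
  [0,0,0,0,0,0,0],
])

```text
clock: 17.12
tool_pos: [625.8, -134.3, 194.5]
ee_rot: [-0.135, -3.134, -0.002]
contact_force: [-0.5, -0.1, 0.5]
gripper_width: 0.003
finger_force: 0.0
```

Emit:
move_arm([
  [0,0,0,-0.028,-0.02,0,0],
  [0,0,0,0,0,0.2,0],
  [0,0,0,0,0,0.2,0],
  [0,0,0,0,0,0.14,0],
  [0,0,0,0,0,0,0],
  [0,0,0,0,0,0,0],
])

```text
clock: 17.62
tool_pos: [629.1, -136.5, 142.3]
ee_rot: [-0.133, -3.137, -0.001]
contact_force: [1.4, 0.7, -0.8]
gripper_width: 0.007
finger_force: 0.0
```

Emit:
move_arm([
  [0,0,0,0,0.1,0,0],
  [0,0,0,0,0.1,0,0],
  [0,0,0,0,0.12,0,0],
  [0,0,0,0,0.12,0,0],
  [0,0,0,0,0.12,0,0],
  [0,0,0,0,0.12,0,0],
  [0,0,0,0,0.12,0,0],
  [0,0,0,0,0.12,0,0],
  [0,0,0,0,0.1,0,0],
  [0,0,0,0,0.1,0,0],
])

```text
clock: 18.45
tool_pos: [639.7, -24.6, 142.6]
ee_rot: [0.135, 3.139, 0.0]
contact_force: [0.6, -1.9, 1.8]
gripper_width: 0.007
finger_force: 1.2
```

Emit:
move_arm([
  [0,0,0,0,0.1,0,0],
  [0,0,0,0,0.1,0,0],
  [0,0,0,0,0.06,0,0],
  [0,0,0,0,0.03,0,0],
  [0,0,0,0,0,0,0],
  [0,0,0,0,0,0,0],
])

```text
clock: 18.95
tool_pos: [641.3, 3.7, 142.0]
ee_rot: [-0.135, -3.137, -0.001]
contact_force: [0.3, 0.0, -0.4]
gripper_width: 0.005
finger_force: 0.0
```

Emit:
move_arm([
  [0,0,0,0,0.03,0,0],
  [0,0,0,0,0.02,0,0],
  [0,0,0,0,0,0,0],
])

```text
clock: 19.2
tool_pos: [641.8, 6.5, 142.2]
ee_rot: [-0.137, -3.137, 0.003]
contact_force: [-1.2, -2.0, -1.6]
gripper_width: 0.005
finger_force: 1.2
```

Emit:
move_arm([
  [0,0,0,0,0.03,0,0],
  [0,0,0,0,0,0,0],
  [0,0,0,0,0,0,0],
])

```text
clock: 19.45
tool_pos: [641.8, 6.7, 142.2]
ee_rot: [-0.14, -3.136, 0.009]
contact_force: [-1.8, -6.2, -0.3]
gripper_width: 0.007
finger_force: 3.0
```

Emit:
move_arm([
  [0,0,0,0,0.02,0,0],
  [0,0,0,0,0,0,0],
  [0,0,0,0,0,0,0],
])

```text
clock: 19.7
tool_pos: [641.8, 6.7, 142.3]
ee_rot: [-0.142, -3.136, 0.012]
contact_force: [-1.6, -7.0, -0.2]
gripper_width: 0.004
finger_force: 4.0
```

At the open stop. I back off, go up, move clear toward the robot and check.

Emit:
move_arm([
  [0,0,0,0,-0.12,0,0],
  [0,0,0,0,0,-0.3,0],
  [0,0,0,0,0,-0.3,0],
  [0,0,0,0.25,0.2,0,0],
  [0,0,0,0.25,0.3,0,0],
  [0,0,0,0.25,0.3,0,0],
  [0,0,0,0.25,0.3,0,0],
  [0,0,0,0.1,0.3,0,0],
  [0,0,0,0,0,0,0],
  [0,0,0,0,0,0,0],
])

```text
clock: 20.53
tool_pos: [543.5, 153.6, 203.0]
ee_rot: [0.126, 3.139, 0.005]
contact_force: [-0.2, -1.0, -1.4]
gripper_width: 0.004
finger_force: 0.0
```

```bash
python3 - <<'E'
from workcell import read_camera,ctrl
from h import *
np.set_printoptions(precision=1,suppress=True)
o=ctrl.get_obs();print(o["tool_pos"],o["contact_force"])
out=[]
for n in("side","top"):
    c=read_camera(n);P=cloud(c)
    for a in [("union",(632,-96),45,85,103),("roof",(642,29),75,104,118),("start",(458,5.5),25,50,62),("stop",(460,-109),35,58,80)]:
        try:print(n,a[0],*near(P,*a[1:]))
        except Exception:print(n,a[0],"none")
    i=c["img"][130:330,180:340] if n=="side" else c["img"][100:300,120:280]
    out.append(cv2.resize(i,(400,500),interpolation=cv2.INTER_CUBIC))
cv2.imwrite("pics/z.png",cv2.convertScaleAbs(np.hstack(out)[:,:,::-1],alpha=1.6,beta=20))
E
```

```text
[543.5 153.6 203. ] [-0.2 -1.  -1.4]
side union 270 [631.7 -93.4] [50.2 49.5 37. ] [631.9 -94.4  26.6] 92.51734545192079
side roof 1914 [643.2  29.4] [90.8 96.  85.1] [643.6  28.8  64.6] 110.29695216252043
side start 1 [449.3  -1.8] [0. 0. 0.] [449.3  -1.8   0. ] 56.98693997969542
side stop 0 [0. 0.] [0. 0. 0.] [0. 0. 0.] nan
top union 209 [630.6 -94.7] [49.9 49.4 45.4] [630.1 -94.7  26. ] 93.37922929605632
top roof 1730 [641.4  29. ] [90.4 94.8 84.7] [641.6  29.   63.7] 108.96287354370794
top start 134 [457.4   6. ] [27.9 27.  65.7] [457.2   6.4  14.8] 54.784894340730375
top stop 357 [ 460.5 -109.9] [43.8 44.   1.1] [ 460.4 -109.6   23.6] 66.45740737937246h.py:36: RuntimeWarning: Mean of empty slice.
  return len(q),np.array([x,y]),np.array([a,b,an]),np.r_[e[0],e[1]],q[:,2].mean()
  ret = ret.dtype.type(ret / rcount)
```

View pics/z.png

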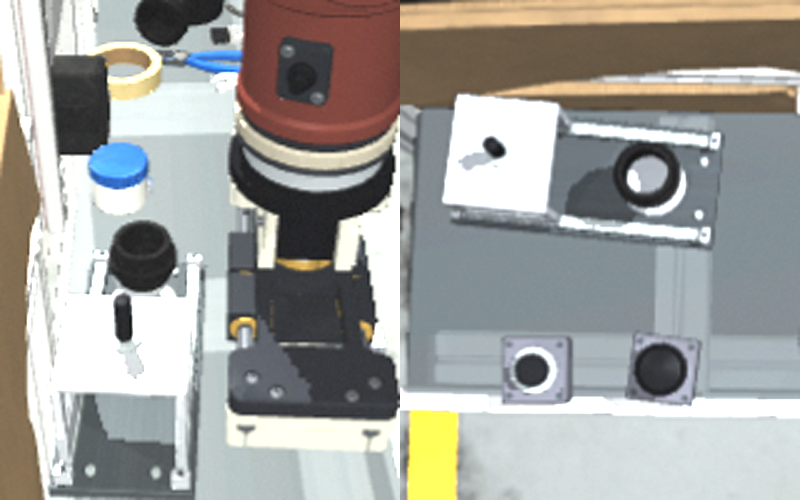

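The union stands on the pedestal (side (143,255), top (648,178)), about 1.5 mm off centre. The guard is fully open, the buttons are up, and the arm is clear of everything.

```bash
python3 -c "
from workcell import ctrl
print(ctrl.close_job())"
```

```text
the job is handed in; nothing more can be done
None
```

I've handed in the job at about 21 s on the clock: the union stands on the pedestal about 1.5 mm off centre, the guard was shut, start was pressed and released, and the guard is fully open again; the hand-in returned no verdict.

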